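Blow out yo-yo bearings in the cam-lock jig

ROBOT

A 6-joint arm with a two-finger parallel gripper is mounted at the origin on the work surface. World frame = base frame: x ahead of the robot, y to its left, z up, the work surface at z = 0. Lengths are in mm, angles in rad, forces in N, time in s.
With the tool pointing down it reaches from about 275 to 750 mm from the base axis. Payload 10.2 kg.
Tool frame: the origin (TCP) lies midway between the tips of the shut fingers; the grasp point (between the pads) lies 19 mm behind it; z points along the fingers, y is the direction in which the jaws open and shut (so a half turn about z gives the same grasp; the last joint's range is limited). The gripper opens to 85 mm and grips with 20 to 120 N. Pads are 22 mm wide; open, the fingers measure 114 mm over their backs; the gripper's body (76 mm by 85 mm) begins 54 mm behind the grasp point. The pads swing forward as they close: fully open they stand 13 mm farther back than shut.
Start: joints at [-0.223, 0.313, 1.498, -0, 1.331, -0.223], TCP at [525.006, -0.013, 210.994] pointing down, gripper open.
Joint ranges: [-2.94, 2.94], [-0.97, 2.17], [0.19, 2.56], [-1.23, 4.37], [0.02, 3.11], [-2.88, 2.88]. Speed limits (rad/s): [2.39, 2.39, 3.01, 3.14, 3.14, 3.14].

INTERFACE

Orientations are given as a 3x3 rotation matrix whose columns are the frame's x, y, z axes.
In Python, from station import move_to, move_l, set_joints, command_gripper, pause, solve_ik, get_state, camera, camera_model, IKError, job_done, silhouettes, tip_of gives the robot as it stands. Calls block until the motion is done:
- move_to(position, orientation): joint-space move of the TCP to a pose.
- move_l(position, ori=None, velocity=150, force_limit=None): straight line of the TCP; ori=None keeps the orientation; velocity is the mean speed in mm/s. With force_limit (N) it stops when the force on the tool has changed by that much, and returns True; else False.
- set_joints(angles): joint-space move.
- command_gripper(opening, grasp_force=None): opening from 0.0 (shut) to 1.0 (fully open); grasp_force is the grip in N (None keeps the last); returns when the fingers have stopped.
- pause(seconds).
- solve_ik(position, orientation): joint angles nearest the present ones, or None.
- get_state(): the state.
- camera(name): name is "scene" or "side" or "wrist"; returns the picture (420x560x3 uint8, red, green, blue); there is no depth.
- camera_model(name): a dict with "fov_y" (degrees; the focal length in pixels is half the picture's height over the tangent of half this angle, whatever the lens; pixels are square), "cx", "cy" (the principal point, pixels), "eye" and "orientation" of the camera in the world. Camera axes: x right, y down, z forward; pixel columns grow to the right and rows downward; lengths in mm; the calibration is good to about 2 mm. The wrist camera is an equidistant fisheye: a pixel r from the principal point sees the ray r / f radians off the axis. A picture is of the moment at which its call begins: read the wrist's pose just before it. camera_model takes no time and is no camera call; for the wrist camera it gives the pose at the moment of the call.
A pose or a line that the arm cannot do raises IKError and nothing moves.
- job_done(): hands the job in, once; it reports no verdict.
Trained networks look in the newest picture that a camera, given by its name, has taken for a name from the list of things; names that differ only in an ending like _2 or _b are one class to them, and where a whole thing is asked for, a point or a joint stands for the part that bears it (a point fixed in the world has none). Each returns a list of dicts, best first, with "confidence" (0 to 1); they miss things now and then, are a little off and sometimes report something else, mostly with a low value. They report only what shows in the picture. A call takes as long as a camera call. They do not tell look-alikes from the thing itself.
- silhouettes(thing, camera): "region" (420x560 bool, what is visible of it) and "rect" ([centre column, centre row, width, height] in pixels, round what is visible of it).
- tip_of(thing, camera): "uv" ([column, row] in pixels: a listed point, or the origin of a listed thing).
The state is a dict: "clock": time; "q": joint angles; "dq": joint speeds; "joint_efforts": joint torques, N m; "tool_pos": TCP position; "tcp_rot": TCP orientation; "force": force on the tool from outside, world axes, zero at the start; "wrist_torque": the same for the moment, N m; "finger_gap": opening from 0.0 (shut) to 1.0 (fully open).
Only numpy, scipy, OpenCV 4.12 (cv2) and the standard library are available. Lean on these libraries where they do the work, as an engineer would, in place of code of your own. Each camera call takes 0.05 s, during which the arm holds its last target.

TASK

Throw the jig's cam lever over to open it, stand every yo-yo half from the green pad axle-up in a nest of the jig, and throw the lever back to lock them in. With the jig locked (never blow while it is open), press the air can's nozzle cap right down for a moment and let it come up, then throw the lever over to open the jig and set all the halves, axle up, on the floor of the wooden tray. Leave the jig open and the other things on the bench where they are.

Things in the scene. Friction and masses are not known exactly. Their poses are not given: they have to be found in the camera images.
- half_a: yo-yo half, gold disc with a steel rim, 56 mm across: rim 0 to 8 mm above its underside, then sloping in to 22 mm wide at 17 mm; on it a steel bearing 16 mm wide (17 to 22 mm), then an upright brass axle 9 mm thick from 22 to 38 mm, free to grip all round. About 50 g. Origin: centre of the underside; z along the axle (up). Starts axle-up on the green pad; 2 or 3 of the halves are present
- half_b: the same kind of yo-yo half, gold disc with a steel rim, 56 mm across: rim 0 to 8 mm above its underside, then sloping in to 22 mm wide at 17 mm; on it a steel bearing 16 mm wide (17 to 22 mm), then an upright brass axle 9 mm thick from 22 to 38 mm, free to grip all round. About 50 g. Origin: centre of the underside; z along the axle (up). Starts axle-up on the green pad
- half_c: the same kind of yo-yo half, gold disc with a steel rim, 56 mm across: rim 0 to 8 mm above its underside, then sloping in to 22 mm wide at 17 mm; on it a steel bearing 16 mm wide (17 to 22 mm), then an upright brass axle 9 mm thick from 22 to 38 mm, free to grip all round. About 50 g. Origin: centre of the underside; z along the axle (up). Starts axle-up on the green pad
- jig: aluminium jig plate fixed to the bench, 12 mm thick, x -90 to 45 mm, y -123 to 167 mm, with a tab for the air can to x = 137 mm (y -135 to -55 mm). Three nests in a row along y; +x of them a fixed fence of V faces, -x of them a jaw bar along y (top 24 mm over the bench) that the cam lever slides 8 mm towards +x to lock. Origin: bench level, below the nest row's x
- nest0 (a point): floor point under the centre of a half when it is locked in the first (-y) nest of the jig (12 mm above the bench). The three nests are alike, 64 mm apart along jig y. x, y and z as the jig's. The V faces and jaw round a nest rise 14 mm above this floor. With the jig open the jaw stands back and a half has 8 mm of play towards jig -x: lower it about 4 mm to the -x side of this point; locking pushes it into the V
- nest1 (a point): floor point under the centre of a half when it is locked in the middle nest of the jig (12 mm above the bench). The three nests are alike, 64 mm apart along jig y. x, y and z as the jig's. The V faces and jaw round a nest rise 14 mm above this floor. With the jig open the jaw stands back and a half has 8 mm of play towards jig -x: lower it about 4 mm to the -x side of this point; locking pushes it into the V
- nest2 (a point): floor point under the centre of a half when it is locked in the last (+y, next to the cam lever) nest of the jig (12 mm above the bench). The three nests are alike, 64 mm apart along jig y. x, y and z as the jig's. The V faces and jaw round a nest rise 14 mm above this floor. With the jig open the jaw stands back and a half has 8 mm of play towards jig -x: lower it about 4 mm to the -x side of this point; locking pushes it into the V
- cam_lever (a joint): over-centre cam lever, hinged about jig y at lever_pivot; rad. 0 = locked, leaning 0.7 rad (40 degrees) from upright towards jig +x; 1.4 = open, leaning 0.7 rad towards jig -x; upright at 0.7, from where a spring snaps it to the nearer stop. It takes about 5 N sideways at the knob to leave a stop, less towards the centre; rod and knob are smooth and slide on a finger. Locked, the jaw holds the halves fast and an empty nest is too tight to load. Starts locked
- lever_pivot (a point): hinge axis of the cam lever, 36 mm over the bench at jig x = -64, y = 137 mm; the clevis round it is 34 mm wide along y and reaches 46 mm over the bench
- lever_knob (a point): centre of the black ball knob, 22 mm across, at the end of the 10 mm rod of the cam lever, 75 mm from the pivot: 93 mm over the bench at either stop, 111 mm upright
- nozzle (a joint): press cap on top of the air can, m of downward travel: 0 up, 0.006 at the bottom; right down means over 0.0045. A spring lifts it: 2.3 N to start, 7.7 N at the bottom
- nozzle_top (a point): centre of the top of the white nozzle cap (28 mm across, 158 mm over the bench when up) of the white air can, 52 mm across, clipped upright at jig x = 95, y = -95 mm; z up
- tray: dark wooden tray fixed to the bench, 230 (x) by 170 (y) by 22 mm high, walls 6 mm, lined floor 6 mm over the bench; origin: centre of its underside. Halves belong wholly on its floor
- pad: green rubber grip pad fixed on the bench, 230 (x) by 140 (y) by 4 mm; origin: centre of its underside. The pad and the tray lie on opposite sides of the jig, either way round
- key_cup: loose tin cup with hex keys, 68 mm across, keys to 113 mm; origin: centre of its underside. Leave alone
- top: loose orange spinning top standing on its crown, 52 mm across, 58 mm high; origin: centre of its underside. Leave alone
- yoyo: loose assembled gold yo-yo lying flat, 56 mm across, 42 mm high; origin: centre of its underside. Leave alone
Mind the look-alikes: they are no part of the job. Leave any black or white look-alike of the half_c alone.

How it is judged (in metres and radians):
On the way, in this order (a step that is already met when the one before it is completed fails the run):
1. every yo-yo half stands axle-up in a nest of the jig and the cam lever is snapped over to locked (value of joint cam_lever below 0.15 rad and (horizontal distance between half_a and nest0 below 0.004 m or horizontal distance between half_a and nest1 below 0.004 m or horizontal distance between half_a and nest2 below 0.004 m) and z of each of half_a, half_b, half_c in the frame of jig below 0.015 m and angle between each of half_a, half_b, half_c's own z axis and vertical below 0.1 rad and (horizontal distance between half_b and nest0 below 0.004 m or horizontal distance between half_b and nest1 below 0.004 m or horizontal distance between half_b and nest2 below 0.004 m) and (horizontal distance between half_c and nest0 below 0.004 m or horizontal distance between half_c and nest1 below 0.004 m or horizontal distance between half_c and nest2 below 0.004 m)), for 0.2 s.
2. the nozzle cap is pressed right down (4.5 mm or more) with the jig locked and every half held in it (all of step 1 and value of joint nozzle above 0.0045 m), for 0.1 s.
3. the nozzle cap is let up again, the jig still locked (value of joint nozzle below 0.001 m and value of joint cam_lever below 0.15 rad), for 0.1 s.
4. the cam lever is snapped over to open (value of joint cam_lever above 1.25 rad), for 0.2 s.
At the end, for the whole second after the job is handed in: Every yo-yo half stands axle-up, at rest, on the floor of the tray inside its walls; the cam lever is at the open stop (over 1.25 rad) and the nozzle cap is up (below 1 mm) (value of joint cam_lever above 1.25 rad and value of joint nozzle below 0.001 m and x of half_a in the frame of tray between -0.09 and 0.09 m and y of half_a in the frame of tray between -0.06 and 0.06 m and z of each of half_a, half_b, half_c in the frame of tray below 0.012 m and angle between each of half_a, half_b, half_c's own z axis and vertical below 0.1 rad and linear speed of each of half_a, half_b, half_c below 0.02 m/s and x of half_b in the frame of tray between -0.09 and 0.09 m and y of half_b in the frame of tray between -0.06 and 0.06 m and x of half_c in the frame of tray between -0.09 and 0.09 m and y of half_c in the frame of tray between -0.06 and 0.06 m); the robot touches nothing.
It fails at once if the air can is blown (cap down over 3 mm) while the jig is not locked (value of joint nozzle above 0.003 m and value of joint cam_lever above 0.3 rad).
It fails at once if the cup of hex keys is moved by over 3 cm or knocked over (distance of key_cup from where it was at the start of the episode above 0.03 m or angle between key_cup's own z axis and vertical above 0.5 rad).
It fails at once if the spinning top is moved by over 3 cm or knocked over (distance of top from where it was at the start of the episode above 0.03 m or angle between top's own z axis and vertical above 0.5 rad).
It fails at once if the assembled yo-yo is moved by over 3 cm or knocked over (distance of yoyo from where it was at the start of the episode above 0.03 m or angle between yoyo's own z axis and vertical above 0.5 rad).
Of half_a, half_b, half_c only 2 to 3 are there at a start; the rules pass over those that are not, and their reading is None.
At some moment in a run one of half_a, half_b, half_c may be knocked a few centimetres aside while the robot is not near it.
Once in a run the grip may slacken for a moment while it holds something.
It also fails if it takes over 210 s, if anything falls off the work surface, if the arm or the gripper's body presses on something with over 40 N, if the wrist force passes 120 N, or if a joint passes its speed limit or range.

## Working session

There is one attempt and no reset: what is moved stays moved. The work goes in short steps, each a Python script; the robot and the scene stay as the last script left them, time stands still between calls to the robot, and variables do not carry over. Pictures are saved under pics/ and viewed, and the job is handed in when it is done.

```bash
mkdir -p pics; ls; cat > h.py <<'E'
import numpy as np, cv2
from station import *
def save(img,name): cv2.imwrite('pics/'+name+'.png',cv2.cvtColor(img,cv2.COLOR_RGB2BGR))
def ray(cm,uv,fish=False):
    f=210/np.tan(np.radians(cm['fov_y'])/2)
    d=np.array([(uv[0]-cm['cx'])/f,(uv[1]-cm['cy'])/f])
    if fish:
        r=np.hypot(*d); v=np.array([*(d/r*np.sin(r) if r>0 else d),np.cos(r)])
    else: v=np.array([*d,1.])
    return np.array(cm['orientation'])@(v/np.linalg.norm(v))
def at_z(cm,uv,z,fish=False):
    v=ray(cm,uv,fish); e=np.array(cm['eye'],float); return e+v*(z-e[2])/v[2]
def proj(cm,p,fish=False):
    f=210/np.tan(np.radians(cm['fov_y'])/2)
    v=np.array(cm['orientation']).T@(np.array(p,float)-cm['eye'])
    if fish:
        t=np.arctan2(np.hypot(v[0],v[1]),v[2]); n=np.hypot(v[0],v[1])+1e-9
        return np.array([cm['cx']+f*t*v[0]/n,cm['cy']+f*t*v[1]/n])
    return np.array([cm['cx']+f*v[0]/v[2],cm['cy']+f*v[1]/v[2]])
E
python3 - <<'E'
from h import *
for n in ['scene','side','wrist']:
    cm=camera_model(n); print(n,{k:np.round(v,3).tolist() for k,v in cm.items()})
    save(camera(n),n+'0')
    for t in ['half_a','jig','nest0','nest1','nest2','lever_pivot','lever_knob','nozzle_top','tray','pad','key_cup','top','yoyo']:
        for d in tip_of(t,n): print(t,np.round(d['uv'],1),round(d['confidence'],2), np.round(at_z(cm,d['uv'],{'nest0':12,'nest1':12,'nest2':12,'lever_pivot':36,'lever_knob':93,'nozzle_top':158,'half_a':4}.get(t,0),n=='wrist'),0))
print(get_state()['clock'])
E
```

```text
pics
scene {'fov_y': 46.505, 'cx': 277.878, 'cy': 208.014, 'eye': [1285.696, 301.997, 1022.67], 'orientation': [[-0.312, 0.716, -0.625], [0.95, 0.246, -0.192], [0.016, -0.653, -0.757]]}
half_a [372.5 308.6] 0.76 [669. 351.   4.]
half_a [383.4 245.1] 0.63 [477. 342.   4.]
half_a [430.6 286. ] 0.61 [563. 473.   4.]
half_a [378.  269.2] 0.55 [556. 343.   4.]
jig [246.  234.9] 0.83 [558.  -8.  -0.]
nest0 [263.7 237.8] 0.92 [561.  42.  12.]
nest0 [220.5 216.6] 0.76 [531. -91.  12.]
nest0 [242.7 228.1] 0.58 [548. -20.  12.]
nest1 [263.7 237.8] 0.92 [561.  42.  12.]
nest1 [220.5 216.6] 0.76 [531. -91.  12.]
nest1 [242.7 228.1] 0.58 [548. -20.  12.]
nest2 [263.7 237.8] 0.92 [561.  42.  12.]
nest2 [220.5 216.6] 0.76 [531. -91.  12.]
nest2 [242.7 228.1] 0.58 [548. -20.  12.]
lever_pivot [310.6 224.2] 0.84 [497. 149.  36.]
lever_pivot [381.2 246.6] 0.24 [509. 336.  36.]
lever_knob [297.4 225.9] 0.55 [558. 129.  93.]
nozzle_top [240.9 228.8] 0.67 [658.  23. 158.]
nozzle_top [190.6 203.2] 0.61 [ 625. -116.  158.]
tray [146. 188.] 0.89 [ 493. -336.    0.]
pad [381.5 243.2] 0.84 [469. 336.   0.]
to
[... 1458 characters left out ...]
, 0.0], [-0.0, -0.964, -0.264], [0.0, 0.264, -0.964]]}
jig [297.9 183.9] 0.8 [547.  -5.   0.]
nest0 [298.4 197.2] 0.94 [547. -18.  12.]
nest0 [291.6 245.9] 0.59 [540. -78.  12.]
nest0 [306.  141.8] 0.57 [554.  45.  12.]
nest1 [298.4 197.2] 0.94 [547. -18.  12.]
nest1 [291.6 245.9] 0.59 [540. -78.  12.]
nest1 [306.  141.8] 0.57 [554.  45.  12.]
nest2 [298.4 197.2] 0.94 [547. -18.  12.]
nest2 [291.6 245.9] 0.59 [540. -78.  12.]
nest2 [306.  141.8] 0.57 [554.  45.  12.]
lever_pivot [256.6  54. ] 0.9 [502. 139.  36.]
lever_knob [307.6  47.1] 0.8 [549. 134.  93.]
lever_knob [164.7 251.1] 0.49 [413. -52.  93.]
key_cup [166.1 253.8] 0.62 [377. -96.  -0.]
yoyo [449.5  44.7] 0.78 [738. 178.   0.]
2.1
```

View pics/scene0.png

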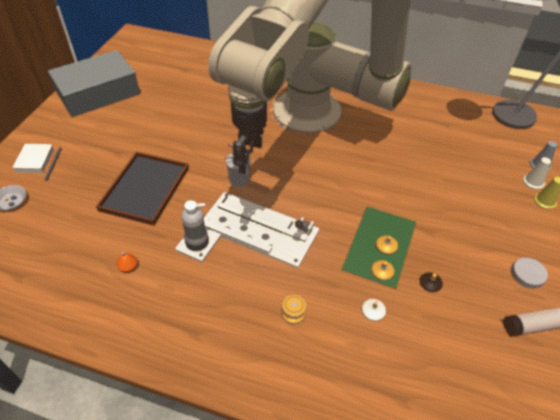

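View pics/side0.png

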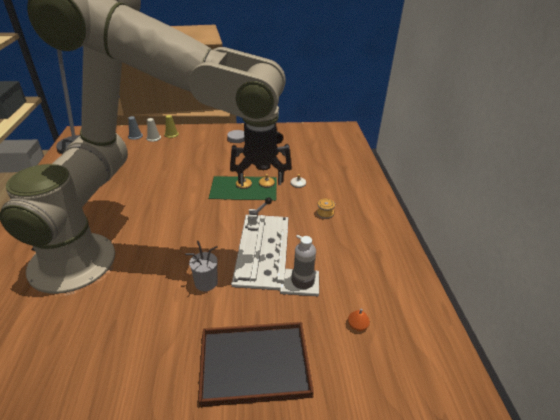

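View pics/wrist0.png

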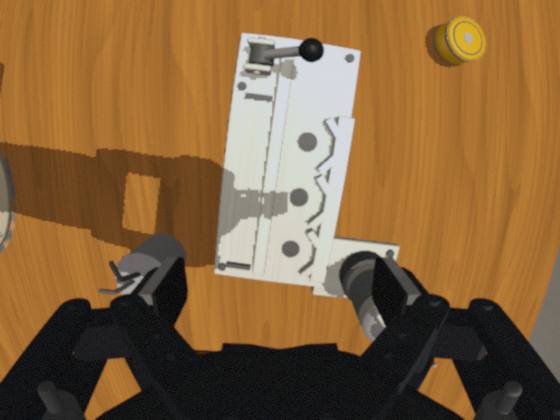

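Targets: two gold halves on the pad, at scene (388,245) and (383,270). Look-alikes: white half (374,309), black half (431,282), and the assembled yo-yo (294,308). I'll check these from close up, then measure the jig.

```bash
python3 - <<'E'
from h import *
R=np.array(get_state()['tcp_rot'])
def look(name,p,things):
    move_to(p,R); cm=camera_model('wrist'); save(camera('wrist'),name)
    print(name,np.round(get_state()['tool_pos'],1))
    for t in things:
        for d in tip_of(t,'wrist'): 
            if d['confidence']>.4: print(t,np.round(d['uv'],1),round(d['confidence'],2), np.round(at_z(cm,d['uv'],{'nest0':12,'lever_pivot':36,'lever_knob':93,'nozzle_top':158,'half_a':4}.get(t,0),True),1))
J=['jig','nest0','lever_pivot','lever_knob','nozzle_top']
look('w1',[545,20,250],J); look('w2',[520,60,220],J)
look('w3',[500,370,230],['half_a','pad']); look('w4',[500,340,170],['half_a','pad'])
print(get_state()['clock'])
E
```

```text
w1 [544.8  20.1 249.6]
jig [281.4 194.5] 0.67 [548.5  -6.3   0. ]
nest0 [281.5 205.8] 0.88 [548.6 -18.4  12. ]
nest0 [273.  250.9] 0.75 [537.4 -80.7  12. ]
nest0 [285.2 158. ] 0.72 [553.   42.9  12. ]
lever_pivot [243.5  83. ] 0.83 [504.6 133.7  36. ]
lever_pivot [283.9  76.9] 0.7 [550.9 140.4  36. ]
lever_knob [282.  76.] 0.72 [548.1 133.3  93. ]
nozzle_top [361.9 336.3] 0.79 [ 627.9 -114.2  158. ]
w2 [520.2  59.8 220.2]
jig [303.6 230.5] 0.76 [549.3  -4.9   0. ]
nest0 [301. 243.] 0.87 [545.6 -17.   12. ]
nest0 [293.7 289. ] 0.71 [537.8 -81.5  12. ]
nest0 [310.9 195.9] 0.6 [556.1  42.1  12. ]
lever_pivot [313.7 118. ] 0.69 [555.3 132.5  36. ]
lever_pivot [263.7 115.1] 0.66 [502.5 135.2  36. ]
lever_knob [314.4 119.3] 0.7 [550.  130.5  93. ]
w3 [500.7 368.7 230.1]
half_a [321.5  90.5] 0.89 [550.5 474.7   4. ]
half_a [411. 186.] 0.76 [670.3 359.9   4. ]
half_a [327.4 190.6] 0.59 [559.7 352.8   4. ]
half_a [257.6 191. ] 0.57 [473.8 352.4   4. ]
pad [264.8 201.9] 0.9 [482.3 337.5   0. ]
w4 [500.9 340.5 172. ]
half_a [433.7 174.8] 0.98 [671.5 355.6   4. ]
half_a [332.1  53.8] 0.82 [553.6 478.7   4. ]
half_a [335.2 175.1] 0.8 [558.1 352.9   4. ]
half_a [256.2 176.1] 0.75 [476.4 351.7   4. ]
pad [256.8 190.6] 0.66 [476.5 335.6   0. ]
5.2
```

View pics/w4.png

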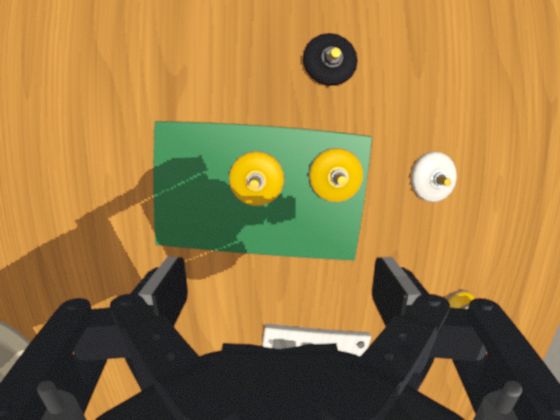

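View pics/w2.png

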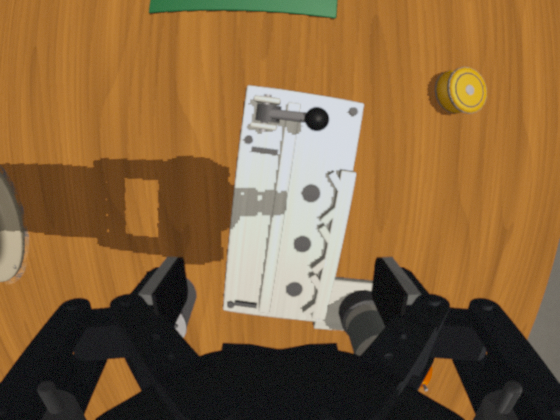

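View pics/w1.png

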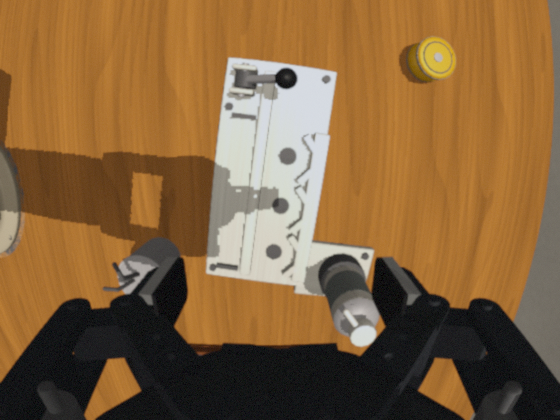

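```bash
python3 - <<'E'
from h import *
from scipy.optimize import least_squares
cm=camera_model('wrist'); tp=np.array(get_state()['tool_pos']); off=np.array(cm['eye'])-tp
views={'w1':[544.8,20.1,249.6],'w2':[520.2,59.8,220.2]}
C={'w1':[((230,58),-90,167),((336,73),45,167),((207,273),-90,-123)],'w2':[((249,87),-90,167),((363,103),45,167),((225,311),-90,-123)]}
N={'w1':[(273,250.9),(281.5,205.8),(285.2,158)],'w2':[(293.7,289),(301,243),(310.9,195.9)]}
K={'w1':[((286,78),-64+48.3,137,93),((361.9,336.3),95,-95,158)],'w2':[((316.5,119),-64+48.3,137,93)]}
def f(p,full=False):
    x,y,a,n=p; c,s=np.cos(a),np.sin(a); r=[]
    for v,t in views.items():
        m=dict(cm); m['eye']=np.array(t)+off
        def P(u,w,z): return [x+c*u-s*w,y+s*u+c*w,z]
        for uv,u,w in C[v]: r+=list(proj(m,P(u,w,12),True)-uv)
        for i,uv in enumerate(N[v]): r+=list(proj(m,P(0,n+64*(i-1),12),True)-uv)
        for uv,u,w,z in K[v]: r+=list(proj(m,P(u,w,z),True)-uv)
    return np.array(r)
s=least_squares(f,[548,-5,-.113,-12],loss='soft_l1'); print(s.x); print(np.round(f(s.x).reshape(-1,2),1).tolist())
x,y,a,n=s.x
c,sn=np.cos(a),np.sin(a)
for nm,u,w in [('n0',0,n-64),('n1',0,n),('n2',0,n+64),('piv',-64,137),('noz',95,-95)]: print(nm,np.round([x+c*u-sn*w,y+sn*u+c*w],1))
for i in ('w3','w4'):pass
# halves: circle of rim via silhouettes
save(camera('wrist'),'w5')
for t in ('half_a',):
    for d in silhouettes(t,'wrist'): print(d['rect'],d['confidence'])
E
```

```text
[ 5.49412595e+02 -7.55785444e+00 -1.39335139e-01 -1.12023827e+01]
[[-1.4, -0.8], [1.8, -0.8], [-0.9, 1.6], [1.4, 1.5], [-0.3, 0.6], [3.3, -1.2], [1.3, 1.0], [3.1, 0.9], [-2.8, -1.9], [0.1, 0.3], [-2.8, -0.6], [-0.4, -0.0], [0.4, 0.8], [-0.9, -2.6], [-0.5, 0.1]]
n0 [539. -82.]
n1 [547.9 -18.7]
n2 [556.7  44.7]
piv [505.1 137. ]
noz [ 630.3 -114.8]
[335.4, 174.4, 55.3, 54.3] 0.94
[431.5, 177.8, 43.7, 52.5] 0.71
[328.3, 60.8, 54.2, 56.9] 0.67
[255.2, 181.2, 54.9, 55.0] 0.66
```

```bash
python3 - <<'E'
from h import *
R=np.array(get_state()['tcp_rot'])
def look(name,p):
    move_to(p,R); pause(.2); cm=camera_model('wrist'); img=camera('wrist'); save(img,name)
    import pickle; pickle.dump((cm,img),open('pics/'+name+'.pkl','wb'))
    for t in ['nest0','lever_pivot','jig']:
        for d in tip_of(t,'wrist'):
            if d['confidence']>.4: print(t,np.round(d['uv'],1),round(d['confidence'],2), np.round(at_z(cm,d['uv'],{'nest0':12,'lever_pivot':36}.get(t,0),True),1))
    x,y,a,n=549.4,-7.6,-.132,-11.5
    c,s=np.cos(a),np.sin(a)
    o=cv2.resize(img,None,fx=2,fy=2,interpolation=cv2.INTER_CUBIC)
    def L(pts,z,col):
        q=[]
        for u,w in pts:
            q.append(proj(cm,[x+c*u-s*w,y+s*u+c*w,z],True)*2)
        cv2.polylines(o,[np.array(q).round().astype(int)],False,col,1)
    L([(45,yy) for yy in np.linspace(-50,167,30)]+[(xx,167) for xx in np.linspace(45,-90,20)]+[(-90,yy) for yy in np.linspace(167,-123,30)]+[(xx,-123) for xx in np.linspace(-90,45,30)],12,(255,0,0))
    for i in (-1,0,1): L([(28*np.cos(t),n+64*i+28*np.sin(t)) for t in np.linspace(0,6.3,40)],12,(0,0,255))
    save(o[:600,160:960],name+'o')
look('j1',[555,-5,160]); look('j2',[540,60,160])
E
```

```text
nest0 [264.2 260.5] 0.93 [539.5 -77.9  12. ]
nest0 [269.3 201.8] 0.77 [545.3 -14.6  12. ]
nest0 [276.8 143.7] 0.7 [552.7  42.6  12. ]
lever_pivot [221.6  40.2] 0.73 [504.1 138.7  36. ]
nest0 [283.7 259.9] 0.84 [544.9 -13.8  12. ]
nest0 [277.  310.1] 0.61 [537.7 -76.4  12. ]
lever_pivot [238.7 110.8] 0.93 [504.8 137.1  36. ]
jig [284.4 250.5] 0.81 [545.8  -8.1   0. ]
```

View pics/j1o.png

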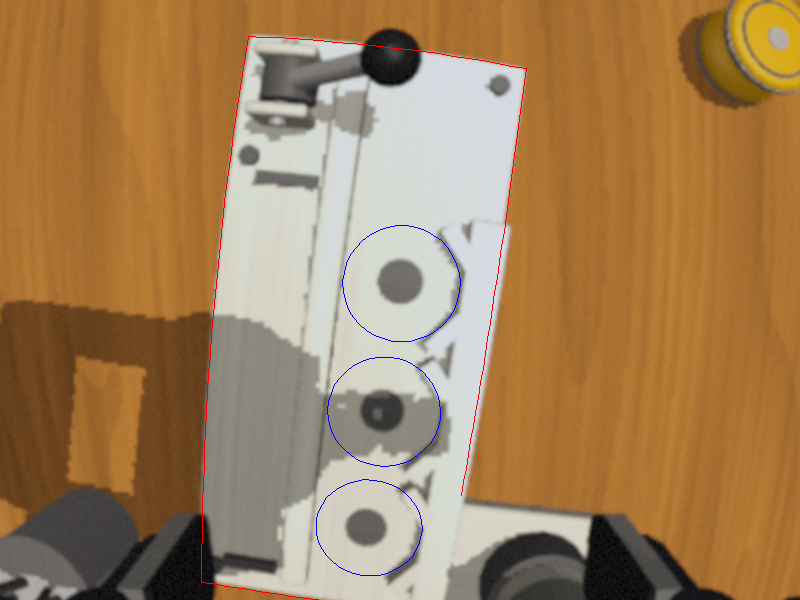

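View pics/j2o.png

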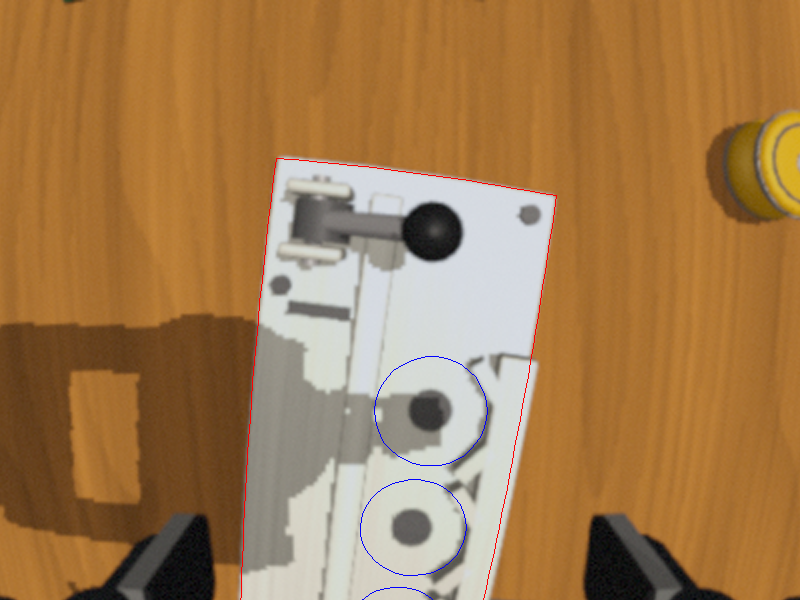

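Pictures: the pad view shows the two gold halves at (257,178) and (336,176), and the black and white ones are off the pad. The jig overlay fits to within about 1 px. Next I'll throw the lever.

```bash
cat >> h.py <<'E'
JX,JY,JA=549.0,-7.4,-.132
NY=-11.5
def jw(u,w,z): 
    c,s=np.cos(JA),np.sin(JA); return [JX+c*u-s*w,JY+s*u+c*w,z]
R0=np.array([[0,1,0],[1,0,0],[0,0,-1.]])
def Rz(a): c,s=np.cos(a),np.sin(a); return np.array([[c,-s,0],[s,c,0],[0,0,1]])
R=Rz(JA)@R0
def st(): s=get_state(); print('t',round(s['clock'],1),'p',np.round(s['tool_pos'],1),'F',np.round(s['force'],1),'gap',round(s['finger_gap'],3))
E
python3 - <<'E'
from h import *
print(np.round(get_state()['tcp_rot'],2).tolist())
if np.array(get_state()['tcp_rot'])[1,0]<0:
    print('flip')
E
```

```text
[[0.0, 1.0, 0.0], [1.0, -0.0, 0.0], [0.0, 0.0, -1.0]]
```

```bash
python3 - <<'E'
from h import *
move_to(jw(30,137,160),R)
command_gripper(0.0)
move_l(jw(30,137,83),velocity=120)
st()
for u in (5,-10,-25,-40,-52):
    move_l(jw(u,137,83),velocity=100); st()
move_l(jw(-40,137,83)); 
move_l(jw(-20,137,170)); 
move_to(jw(0,60,190),R)
cm=camera_model('wrist');save(camera('wrist'),'l1')
for d in tip_of('lever_knob','wrist'): print(np.round(d['uv'],1),d['confidence'],at_z(cm,d['uv'],93,True))
print(jw(-64-48.3,137,93)); st()
E
```

```text
t 9.8 p [597.2 124.5  83.8] F [ 0.2 -0.1  0.5] gap 0.001
t 10.2 p [572.6 127.8  83.9] F [ 0.   0.2 -0. ] gap 0.002
t 10.5 p [557.7 129.7  83.8] F [-2.4  1.1  5.2] gap -0.002
t 10.8 p [542.2 131.7  83. ] F [-2.6  0.5  3.2] gap -0.001
t 11.1 p [527.9 133.6  83. ] F [ 0.9 -0.7  0.5] gap 0.001
t 11.3 p [516.  135.2  83. ] F [ 0.1 -0.7  0.3] gap 0.003
[257.8 107.1] 0.94 [549.81911205 132.47941997  93.        ]
[157.8 308.8] 0.18 [422.73205268 -37.58566319  93.        ]
[np.float64(455.70846764648576), np.float64(143.18877777289117), 93]
t 12.9 p [556.3  52.9 189.1] F [ 0.1 -1.1 -0.9] gap -0.001
```

View pics/l1.png

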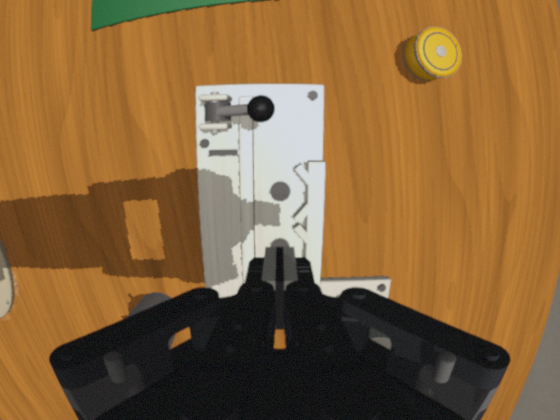

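The picture shows the lever still locked, knob at (261,108). The tapered fingertip rode over the knob (+5 N upward), so I'll retry lower.

```bash
python3 - <<'E'
from h import *
move_to(jw(40,137,160),R)
move_l(jw(40,137,60),velocity=120)
for u in (10,0,-10,-20,-30,-40,-48):
    move_l(jw(u,137,60),velocity=80); st()
save(np.hstack([camera('side')[120:330,150:430],camera('scene')[120:330,200:480]]),'l2')
E
```

```text
t 14.8 p [577.3 127.1  60.5] F [-0.3 -0.2 -0.7] gap -0.003
t 15.1 p [568.7 128.2  60.9] F [ 5.5 -0.5  1.3] gap 0.001
t 15.4 p [558.  129.6  60.5] F [ 4.3 -0.4  2.3] gap 0.001
t 15.7 p [547.1 131.   59.7] F [ 1.6 -0.2 -0.3] gap -0.002
t 15.9 p [537.  132.4  59.7] F [ 0.8 -0.5 -0.8] gap 0.002
t 16.2 p [527.3 133.7  59.9] F [-0.1 -0.6 -0. ] gap 0.002
t 16.5 p [519.4 134.8  60. ] F [ 0.5  0.6 -0.3] gap -0.001
```

View pics/l2.png

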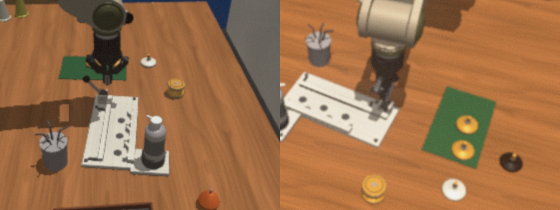

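The lever is open: the knob leans toward -x at (88,78) in the side crop. Next I'll measure the halves.

```bash
cat >> h.py <<'E'
from scipy.optimize import minimize
def find_halves(zb, n=3, near=None, thr=.4, rad=70, name=None):
    """wrist picture: returns list of (x,y,mean colour) by fitting rim hull to silhouettes"""
    cm=camera_model('wrist'); img=camera('wrist'); out=[]
    o=cv2.resize(img,None,fx=2,fy=2,interpolation=cv2.INTER_CUBIC)
    t=np.linspace(0,2*np.pi,48)
    def hull(x,y):
        pts=[proj(cm,[x+r*np.cos(a),y+r*np.sin(a),zb+z],True) for r,z in((28,0),(28,8),(4.5,38)) for a in t]
        return cv2.convexHull(np.array(pts,np.float32))
    for d in silhouettes('half_a','wrist'):
        if d['confidence']<thr: continue
        m=d['region']; u=np.array(d['rect'][:2]); p=at_z(cm,u,zb+8,True)[:2]
        if near is not None and np.hypot(*(p-np.array(near)))>rad: continue
        col=img[m].mean(0).round()
        def cost(q):
            h=hull(*q); a=np.zeros((840,1120),np.uint8); cv2.fillPoly(a,[(h*2*16).round().astype(int)],1,shift=4)
            b=cv2.resize(m.astype(np.uint8),None,fx=2,fy=2,interpolation=cv2.INTER_NEAREST)
            return 1-(a&b).sum()/max(1,(a|b).sum())
        s=minimize(cost,p,method='Nelder-Mead',options=dict(initial_simplex=[p,p+[4,0],p+[0,4]],xatol=.2,fatol=1e-4))
        out.append((s.x,col,1-s.fun,d['confidence'])); cv2.polylines(o,[(hull(*s.x)*2).round().astype(int)],True,(255,0,0),1)
        ax=proj(cm,[*s.x,zb+38],True)*2; cv2.circle(o,tuple(ax.round().astype(int)),3,(255,0,0),1)
    if name: save(o[:600,160:960],name)
    for x in out: print('half',np.round(x[0],1),'rgb',x[1],'iou',round(x[2],2),'conf',round(x[3],2))
    return out
E
python3 - <<'E'
from h import *
move_l(jw(-35,137,60)); move_l(jw(-20,137,180),velocity=250)
command_gripper(.5)
move_to([515,340,170],R0); pause(.1)
find_halves(4,name='h1')
st()
E
```

```text
half [477.2 349.7] rgb [227. 189.  36.] iou 0.96 conf 0.91
half [558.3 353.7] rgb [240. 201.  32.] iou 0.96 conf 0.76
half [550.6 472.1] rgb [70. 63. 55.] iou 0.96 conf 0.65
t 19.0 p [515.7 338.7 170.2] F [-0.7 -0.3 -0.3] gap 0.498
```

View pics/h1.png

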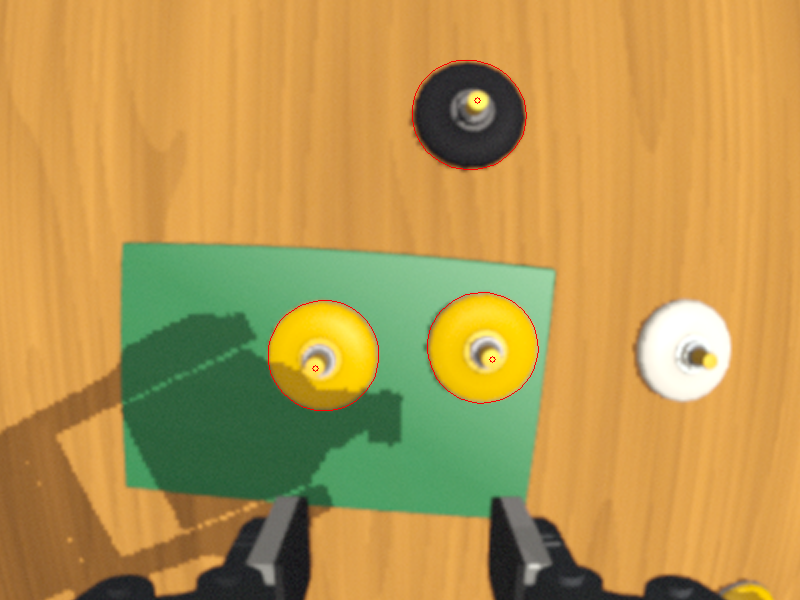

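```bash
cat >> h.py <<'E'
def pick(xy,zb,Rr,grip=50,op=.4,lift=None):
    command_gripper(op)
    move_to([*xy,zb+110],Rr)
    hit=move_l([*xy,zb+24.5],velocity=120,force_limit=8); print('hit',hit); st()
    command_gripper(0.0,grip); st()
    move_l([*xy,lift or zb+70],velocity=120); st()
E
python3 - <<'E'
from h import *
pick([558.3,353.7],4,R,lift=110)
move_to(jw(-4,NY+64,110),R); st()
cm=camera_model('wrist'); save(camera('wrist'),'p1')
save(camera('side')[100:310,150:430],'p1s')
E
```

```text
hit False
t 20.5 p [558.8 354.   29.7] F [0.6 0.3 0.2] gap 0.4
t 20.9 p [558.3 353.7  28.7] F [ 0.2  0.4 -0.4] gap 0.002
t 21.8 p [557.9 353.5 109.1] F [-0.5  0.6 -0.8] gap -0.001
t 22.9 p [552.1  46.1 109.9] F [ 0.   0.1 -0.2] gap 0.002
```

View pics/p1.png

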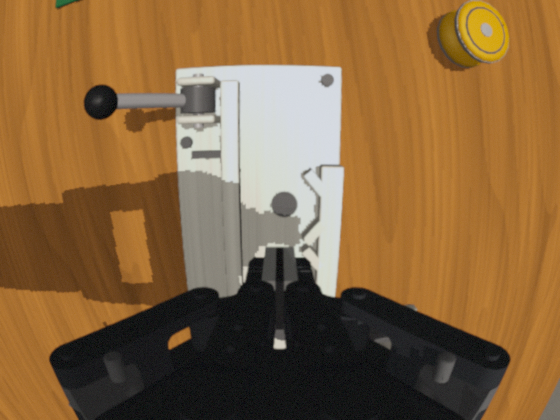

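View pics/p1s.png

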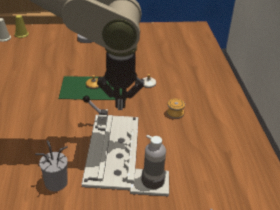

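The grip closed on nothing. I'll look at the pad again.

```bash
python3 - <<'E'
from h import *
command_gripper(.5)
move_to([515,340,170],R0); pause(.1)
find_halves(4,name='h2')
st()
E
```

```text
half [671.1 353.6] rgb [240. 236. 221.] iou 0.92 conf 0.92
half [477.4 350.2] rgb [224. 187.  37.] iou 0.97 conf 0.73
half [558.3 353.4] rgb [240. 201.  32.] iou 0.96 conf 0.67
half [551.  471.7] rgb [68. 62. 55.] iou 0.94 conf 0.56
t 24.9 p [515.5 339.  169.8] F [0.3 0.1 0.2] gap 0.496
```

View pics/h2.png

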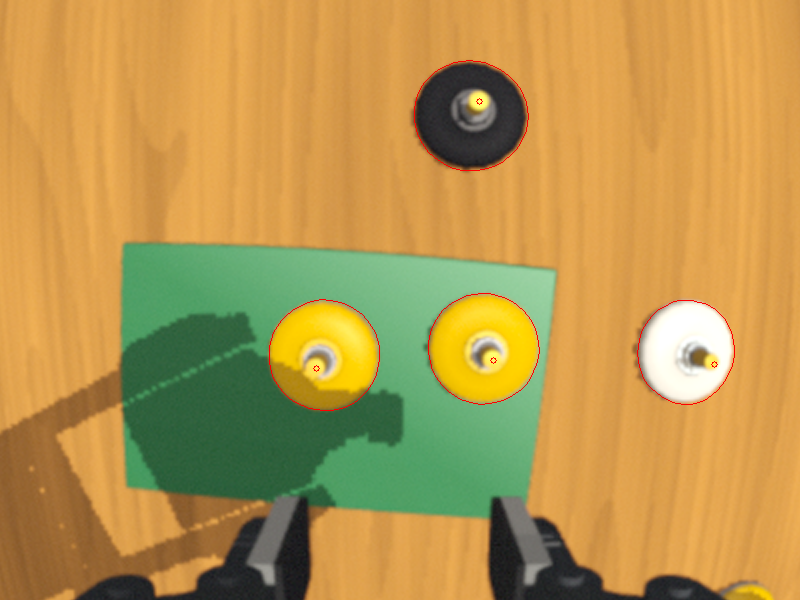

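Nothing moved. In both cases (lever and axle) the real fingertips seem to sit higher than the TCP. I'll touch an empty spot of the pad to check.

```bash
python3 - <<'E'
from h import *
command_gripper(0)
move_to([420,320,60],R0)
print(move_l([420,320,-1],velocity=25,force_limit=5)); st()
move_l([420,320,60])
E
```

```text
False
t 28.6 p [420.1 320.   -0.9] F [-1.   0.5  1.1] gap 0.004
```

```bash
python3 - <<'E'
from h import *
move_to([420,320,20],R0)
print(move_l([420,320,-20],velocity=20,force_limit=5)); st()
move_l([420,320,60],velocity=150)
command_gripper(0.11); move_to([420,320,20],R0)
print(move_l([420,320,-20],velocity=20,force_limit=5)); st()
move_l([420,320,60],velocity=150)
E
```

```text
True
t 31.0 p [420.  320.  -16.2] F [-0.9 -0.6  6.6] gap 0.003
True
t 33.8 p [420. 320. -16.] F [-1.1 -0.7  5.1] gap 0.111
```

The real fingertip sits 20 mm above the reported TCP (contact at TCP z = -16 on the 4 mm pad). I'll check the lateral offset through the wrist camera.

```bash
python3 - <<'E'
from h import *
command_gripper(0); move_to([420,320,60],R0); pause(.2)
s=get_state(); cm=camera_model('wrist'); p=np.array(s['tool_pos'])
img=camera('wrist')
o=cv2.resize(img[200:330,200:360],None,fx=5,fy=5)
for dz,c in ((0,(255,0,0)),(20,(0,255,0)),(40,(0,0,255))):
    uv=proj(cm,p+[0,0,dz],True); print(dz,uv); cv2.circle(o,tuple(((uv-[200,200])*5).round().astype(int)),4,c,2)
save(o[:600],'tip')
E
```

```text
0 [279.88513119 249.17975158]
20 [279.97902829 264.83818194]
40 [280.0962864 284.528946 ]
```

View pics/tip.png

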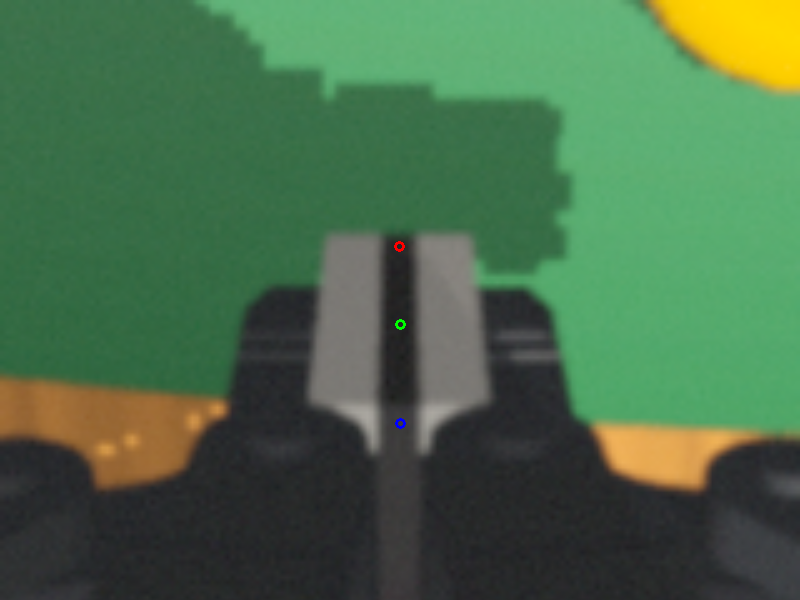

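Lateral offset is fine: the finger centre line is at column 280 and the tips agree with +20 mm. I'll apply a -20 mm z correction and pick again.

```bash
sed -i 's/zb+24.5/zb+4.5/; s/zb+110\]/zb+80]/; s/lift or zb+70/lift or zb+50/' h.py; python3 - <<'E'
from h import *
pick([558.3,353.5],4,R,lift=90)
save(np.hstack([camera('side')[60:270,150:430],camera('scene')[120:330,280:560]]),'p2')
save(camera('wrist'),'p2w')
E
```

```text
hit False
t 37.1 p [558.6 353.8   9.4] F [ 0.   0.2 -0. ] gap 0.401
t 37.5 p [558.7 353.7   9.4] F [-1.3 -0.3  5. ] gap 0.07
t 38.3 p [557.8 353.3  89. ] F [-0. -0. -2.] gap 0.069
```

View pics/p2.png

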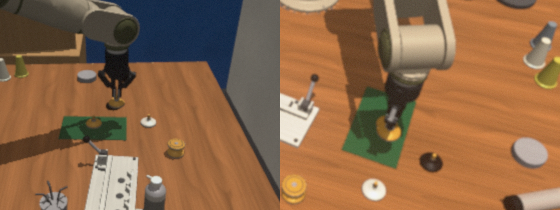

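View pics/p2w.png

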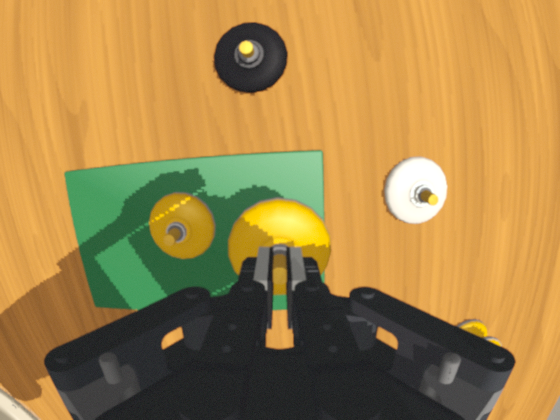

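Held and upright (disc at (279,247) in the wrist view). On to nest2.

```bash
cat >> h.py <<'E'
def place(xy,zb,Rr,h=90,d=5.0):
    move_to([*xy,h],Rr); st()
    move_l([*xy,zb+d+12],velocity=100)
    hit=move_l([*xy,zb+d-2.5],velocity=25,force_limit=4); print('touch',hit); st()
    command_gripper(.35); st()
    move_l([*xy,h],velocity=150)
E
python3 - <<'E'
from h import *
place(jw(-4,NY+64,0)[:2],12,R)
move_to(jw(0,NY+10,150),R); pause(.1)
find_halves(12,name='n1'); print(jw(0,NY+64,0))
E
```

```text
t 39.6 p [552.2  46.1  90. ] F [-0.8  0.4 -0.9] gap 0.072
touch True
t 40.9 p [551.9  45.1  17.4] F [-1.7  1.   5.1] gap 0.068
t 41.2 p [551.5  45.2  16.8] F [0.6 0.4 0.1] gap 0.349
half [551.7  45.2] rgb [195. 155.  29.] iou 0.97 conf 0.75
[np.float64(555.9098928053843), np.float64(44.643283730161556), 0]
```

View pics/n1.png

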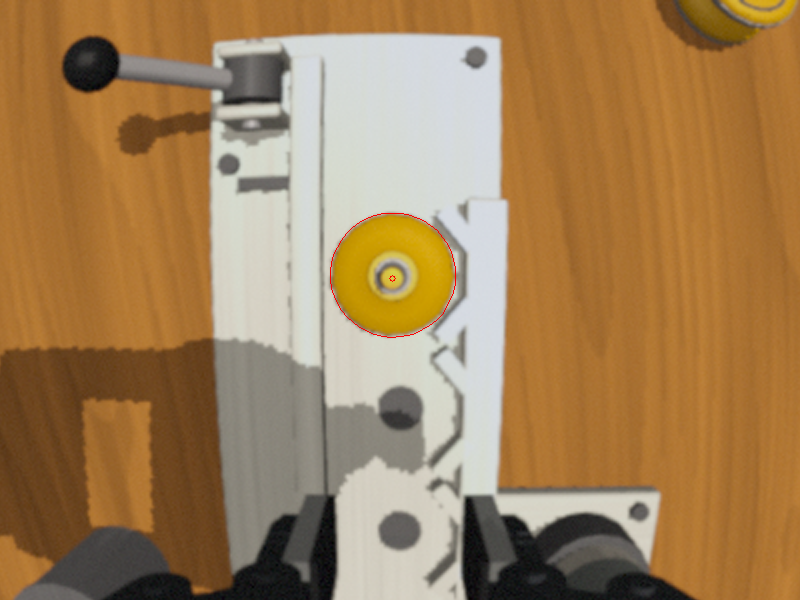

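The half sits upright in nest2, in the -x play as wanted. Next half, after a fresh look.

```bash
python3 - <<'E'
from h import *
move_to([515,340,150],R0); pause(.1)
hs=[h for h in find_halves(4,near=[490,345],rad=110,name='h3') if h[1][2]<80 and h[1][0]>150]
assert len(hs)==1
pick(hs[0][0]+[.3,0],5.5,R,lift=90)
place(jw(-4,NY,0)[:2],12,R)
move_to(jw(0,NY-10,150),R); pause(.1)
find_halves(12,name='n2'); print(jw(0,NY,0))
E
```

```text
half [477.1 349.9] rgb [225. 188.  37.] iou 0.95 conf 0.58
hit False
t 45.4 p [478.2 350.1  11. ] F [-0.3  0.4  0.1] gap 0.4
t 45.8 p [477.9 350.2  10.8] F [-1.5 -0.8  5.8] gap 0.067
t 46.6 p [476.9 349.7  89.1] F [ 0.1  0.4 -1.2] gap 0.069
t 48.0 p [543.5 -17.3  89.9] F [ 0.1 -0.4 -0.4] gap 0.069
touch True
t 49.2 p [543.6 -18.3  18.8] F [-0.8 -0.1  5.9] gap 0.07
t 49.6 p [543.2 -18.2  18.3] F [-0.1 -0.1  0. ] gap 0.348
half [549.1  39.5] rgb [195. 155.  23.] iou 0.94 conf 0.97
half [543.4 -18.3] rgb [188. 149.  27.] iou 0.97 conf 0.75
half [377.8 -90.9] rgb [91. 86. 82.] iou 0.43 conf 0.56
half [732.6 175.2] rgb [101.  75.  27.] iou 0.92 conf 0.45
[np.float64(547.4864044331063), np.float64(-18.79995738851158), 0]
```

View pics/n2.png

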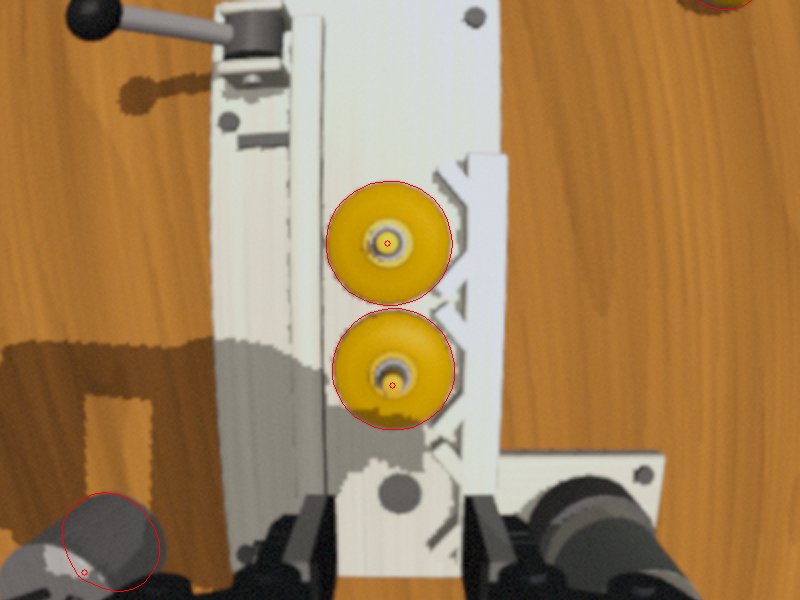

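The nest2 half has shifted about 5 mm toward -y, so I'll re-seat it.

```bash
python3 - <<'E'
from h import *
hs=[h for h in find_halves(12,near=[550,40],rad=30) if h[1][0]>150]
pick(hs[0][0],13.5,R,op=.3,lift=45)
place(jw(-4,NY+64.5,0)[:2],12,R,h=50)
move_to(jw(0,NY+15,150),R); pause(.1)
find_halves(12,near=[550,10],rad=90,name='n3'); print(jw(-4,NY+64,0),jw(-4,NY,0)); st()
E
```

```text
half [549.1  39.6] rgb [195. 155.  23.] iou 0.93 conf 0.91
hit False
t 52.3 p [549.7  39.3  18.8] F [-0.3  0.1 -0.1] gap 0.299
t 52.6 p [549.5  39.6  18.8] F [-1.7  0.9  6. ] gap 0.073
t 53.0 p [549.1  39.6  45. ] F [ 0.4 -0.4 -0.6] gap 0.066
t 53.2 p [552.1  46.1  49.7] F [ 0.6  0.7 -0.4] gap 0.065
touch True
t 54.1 p [552.1  45.7  18.8] F [-1.   0.6  5.7] gap 0.067
t 54.4 p [551.7  45.7  18.2] F [ 0.3  0.3 -0. ] gap 0.346
half [551.9  45.7] rgb [195. 155.  29.] iou 0.97 conf 0.63
[np.float64(551.9446902354672), np.float64(45.169751753428926), 0] [np.float64(543.5212018631892), np.float64(-18.273489365244206), 0]
t 55.5 p [548.9  -3.4 148.6] F [-0.7  0.3  0.8] gap 0.349
```

View pics/n3.png

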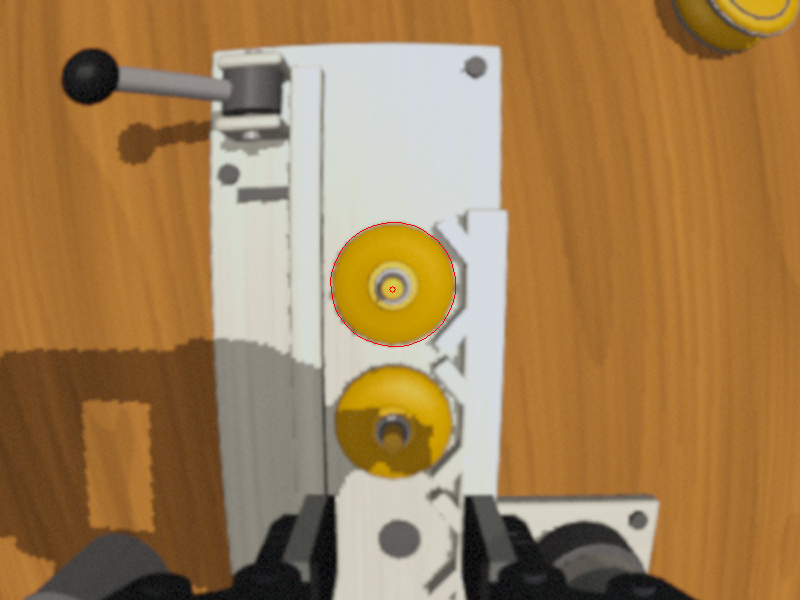

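Both halves are seated. Locking the lever.

```bash
python3 - <<'E'
from h import *
command_gripper(0)
move_to(jw(-168,137,160),R); move_l(jw(-168,137,60),velocity=150)
for u in (-130,-115,-100,-88,-76):
    move_l(jw(u,137,60),velocity=80); st()
move_l(jw(-95,137,60)); move_l(jw(-100,137,180),velocity=250)
move_to(jw(0,NY+15,170),R); pause(.1)
find_halves(12,near=[550,10],rad=90,name='k1'); print(jw(0,NY+64,0),jw(0,NY,0)); st()
cm=camera_model('wrist')
for d in tip_of('lever_knob','wrist')[:1]: print(at_z(cm,d['uv'],93,True),jw(-15.7,137,93))
E
```

```text
t 58.2 p [438.  145.5  59.9] F [-3.7  0.6 -1.9] gap 0.001
t 58.5 p [453.1 143.5  60. ] F [-1.8  0.6 -0.1] gap 0.001
t 58.9 p [468.  141.6  60. ] F [-0.1  0.1 -0. ] gap 0.001
t 59.2 p [480.  139.9  60. ] F [ 0.1  0.1 -1.4] gap 0.004
t 59.5 p [491.6 138.4  59.9] F [-0.1 -0.   0. ] gap -0.003
half [556.1  45.5] rgb [193. 154.  27.] iou 0.97 conf 0.86
half [547.5 -18.7] rgb [174. 135.  26.] iou 0.95 conf 0.66
[np.float64(555.9098928053843), np.float64(44.643283730161556), 0] [np.float64(547.4864044331063), np.float64(-18.79995738851158), 0]
t 61.3 p [549.2  -2.8 170.1] F [ 0.1  0.2 -0.1] gap -0.002
[550.34767282 131.68128793  93.        ] [np.float64(551.4681097099831), np.float64(130.4745750109841), 93]
```

View pics/k1.png

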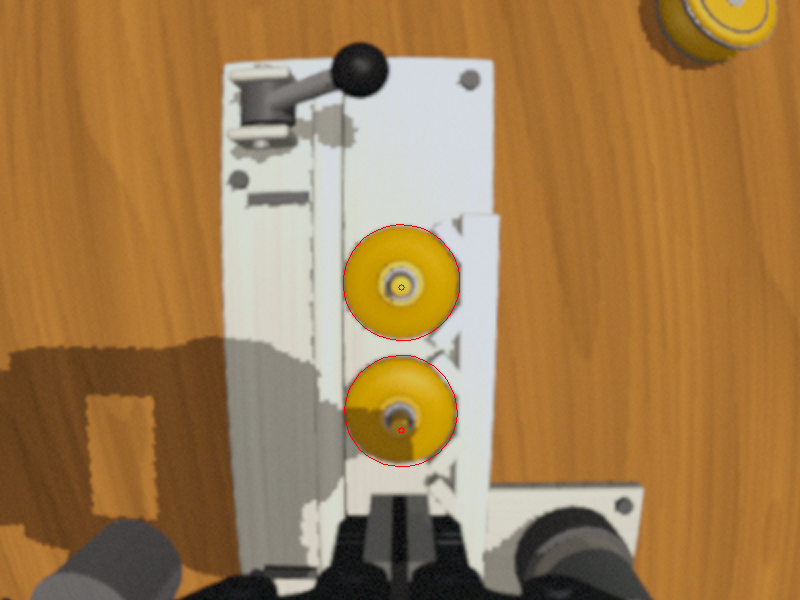

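Locked: both halves are within 1 mm of their nests and the knob is at +x. Now the nozzle press.

```bash
python3 - <<'E'
from h import *
command_gripper(0)
p=jw(95,-95,0)[:2]; print(np.round(p,1))
move_to([*p,172],R); 
print(move_l([*p,143],velocity=80,force_limit=5)); st()
print(move_l([*p,130],velocity=15,force_limit=9)); st()
pause(.4); st()
move_l([*p,180],velocity=60); pause(.3); st()
save(np.hstack([camera('side')[150:360,150:430],camera('scene')[120:330,130:410]]),'b1')
E
```

```text
[ 630.7 -114.1]
False
t 62.7 p [ 630.7 -113.8  143.2] F [-0.1  0.6 -0. ] gap -0.002
True
t 63.5 p [ 630.8 -114.1  132.1] F [-2.5  0.7  7.2] gap -0.002
t 63.9 p [ 630.8 -114.2  132.2] F [-2.   0.9  7. ] gap 0.004
t 65.1 p [ 630.6 -114.   179.8] F [-1.  -0.7  0.2] gap 0.001
```

View pics/b1.png

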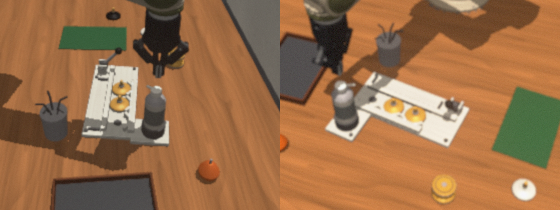

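7.2 N means about 5.4 mm of travel, past 4.5. I'll press once more, slightly firmer, which is harmless while locked. Then I'll open the lever and look at the tray.

```bash
python3 - <<'E'
from h import *
p=jw(95,-95,0)[:2]
move_l([*p,143],velocity=100)
print(move_l([*p,129],velocity=15,force_limit=14)); pause(.3); st()
move_l([*p,180],velocity=60); pause(.4); st()
move_to(jw(40,100,170),R)
find_halves(12,near=[550,10],rad=90)
move_l(jw(40,137,60),velocity=150)
for u in (0,-20,-48):
    move_l(jw(u,137,60),velocity=80); st()
move_l(jw(-35,137,60)); move_l(jw(-20,137,180),velocity=250)
command_gripper(.4)
move_to(jw(0,NY+10,160),R); pause(.1)
find_halves(12,near=[550,10],rad=90,name='o1'); st()
E
```

```text
True
t 66.8 p [ 630.9 -114.1  132.2] F [-2.7  1.5  7.4] gap -0.001
t 68.2 p [ 630.7 -114.1  179.9] F [-0.1  0.1  0.4] gap 0.001
half [555.5  46. ] rgb [178. 139.  30.] iou 0.9 conf 0.83
half [542.4 -18.6] rgb [180. 142.  37.] iou 0.36 conf 0.62
t 70.7 p [568.5 128.2  61.7] F [ 5.4 -0.2  1.5] gap -0.001
t 71.1 p [547.7 131.   60.7] F [2.  0.8 0.9] gap 0.0
t 71.6 p [519.6 134.7  60. ] F [ 1.7 -0.9  0.3] gap 0.002
half [555.8  45.7] rgb [194. 154.  25.] iou 0.95 conf 0.72
half [547.6 -18.2] rgb [171. 134.  28.] iou 0.97 conf 0.61
t 73.7 p [548.9  -7.8 160.2] F [0.4 0.1 0.3] gap 0.403
```

View pics/o1.png

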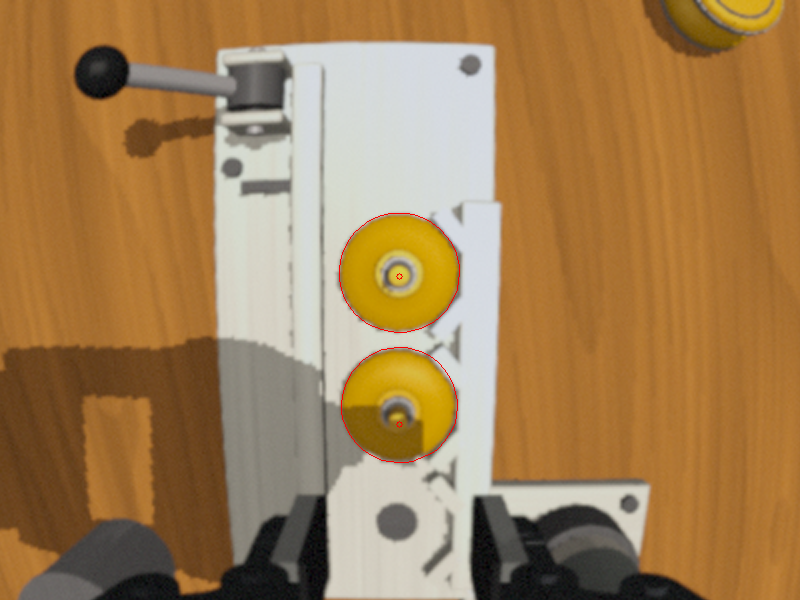

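The lever is open. Looking at the tray.

```bash
python3 - <<'E'
from h import *
move_l([500,-100,170],ori=R0,velocity=250)
move_l([495,-300,200],velocity=250); pause(.1)
cm=camera_model('wrist');img=camera('wrist')
o=img.copy()
for d in tip_of('tray','wrist'): print(d['confidence'],at_z(cm,d['uv'],0,True))
d=silhouettes('tray','wrist')[0]; m=d['region'].astype(np.uint8); print(d['confidence'])
c=max(cv2.findContours(m,0,2)[0],key=cv2.contourArea)
print(np.round([[*at_z(cm,q[0],22,True)[:2]] for q in cv2.approxPolyDP(c,6,True)]).tolist())
for q in ([450,-335,6],[538,-335,6]): cv2.circle(o,tuple(proj(cm,q,True).round().astype(int)),4,(255,0,0),2)
save(o,'t1')
E
```

```text
0.84 [ 493.96611297 -336.12428003    0.        ]
0.78
[[608.0, -251.0], [383.0, -254.0], [385.0, -421.0], [437.0, -368.0], [454.0, -369.0], [454.0, -421.0], [535.0, -418.0], [537.0, -368.0], [552.0, -368.0], [591.0, -415.0], [609.0, -417.0]]
```

View pics/t1.png

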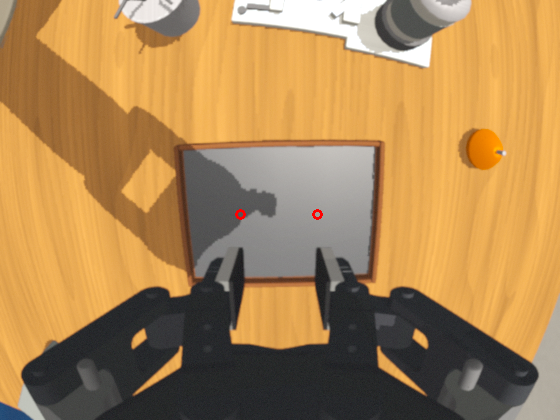

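The tray is centred at about (496,-335), nearly square to the axes, and both targets are well inside. Moving the halves.

```bash
python3 - <<'E'
from h import *
move_l([500,-100,170],velocity=250)
move_l(jw(0,NY+10,160),ori=R,velocity=250); pause(.1)
hs=[h for h in find_halves(12,near=[547,-18],rad=25) if h[1][0]>130 and h[2]>.8]
xy=hs[0][0] if hs else np.array([547.5,-18.5]); print(xy)
pick(xy,13.5,R,op=.3,lift=130)
move_l([500,-100,130],velocity=200)
move_l([452,-335,130],ori=R0,velocity=200); st()
print(get_state()['finger_gap'])
place([452,-335],6,R0,h=130)
move_l([480,-290,190],velocity=250); pause(.1)
find_halves(6,near=[495,-335],rad=110,name='t2'); st()
E
```

```text
half [547.  -18.4] rgb [174. 136.  26.] iou 0.96 conf 0.66
[546.96838182 -18.44920388]
hit False
t 78.6 p [547.7 -18.6  19.1] F [0.7 0.5 0.3] gap 0.299
t 78.9 p [547.2 -18.5  18.8] F [-2.2  0.7  6.5] gap 0.069
t 80.0 p [546.6 -18.4 129.2] F [ 0.   0.1 -0.4] gap 0.065
t 82.0 p [ 452.3 -334.1  130. ] F [-0.3  0.2  0.2] gap 0.068
0.06836966042137327
t 82.2 p [ 452.2 -334.6  130.1] F [ 0.1  0.  -0.7] gap 0.065
touch True
t 83.9 p [ 451.9 -335.1   12.8] F [-1.9  0.6  6. ] gap 0.066
t 84.3 p [ 451.7 -334.7   12.2] F [ 0.4 -0.3 -0.1] gap 0.347
half [ 451.8 -334.8] rgb [217. 180.  40.] iou 0.95 conf 0.86
t 85.9 p [ 479.3 -290.2  188.7] F [-0.  -0.8 -0.3] gap 0.349
```

View pics/t2.png

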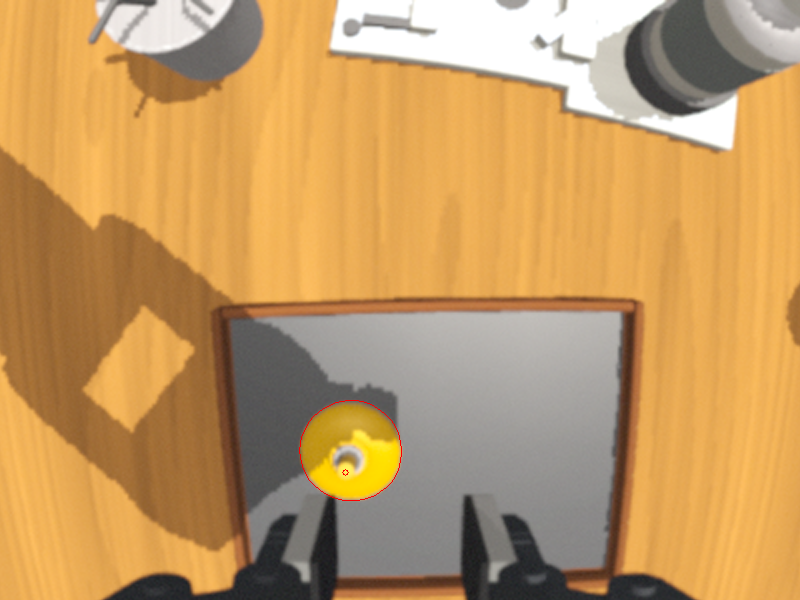

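The first half stands on the tray floor. Now the second.

```bash
python3 - <<'E'
from h import *
move_l([500,-100,170],velocity=250)
move_l(jw(0,NY+20,160),ori=R,velocity=250); pause(.1)
hs=[h for h in find_halves(12,near=[556,45],rad=40) if h[1][0]>130 and h[2]>.85]
xy=hs[0][0]
pick(xy,13.5,R,op=.3,lift=130)
move_l([500,-100,130],velocity=200)
move_l([540,-335,130],ori=R0,velocity=200); st()
place([540,-335],6,R0,h=130)
move_l([490,-270,200],velocity=250); pause(.3)
find_halves(6,near=[495,-335],rad=110,name='t3'); st()
save(camera('scene'),'fs'); save(camera('side'),'fd')
for t in ('key_cup','top','yoyo'): 
    for d in tip_of(t,'side')[:1]: print(t,np.round(d['uv'],1))
E
```

```text
half [555.4  45.5] rgb [195. 155.  26.] iou 0.96 conf 0.96
hit False
t 89.0 p [556.1  45.3  19. ] F [-0.1 -0.6  0.1] gap 0.299
t 89.3 p [556.   45.4  19.1] F [-1.7 -0.1  6.7] gap 0.069
t 90.4 p [555.   45.6 129.2] F [-0.2  1.  -0.7] gap 0.067
t 92.7 p [ 540.1 -334.1  130.1] F [-0.2  0.4 -1. ] gap 0.07
t 92.9 p [ 540.1 -334.5  130.2] F [ 0.9 -0.3 -0.6] gap 0.069
touch True
t 94.6 p [ 540.  -335.1   13.1] F [0.1 0.6 4.4] gap 0.064
t 95.0 p [ 539.7 -334.7   12.4] F [-0.1 -0.2 -0.7] gap 0.35
half [ 540.7 -334.8] rgb [228. 188.  39.] iou 0.8 conf 0.81
half [ 452.4 -334.5] rgb [216. 178.  42.] iou 0.84 conf 0.73
t 96.9 p [ 490.  -270.2  199.4] F [ 0.6  0.1 -1. ] gap 0.349
key_cup [206.6 282.2]
top [356.5 327.3]
yoyo [324.3 212.2]
```

View pics/t3.png

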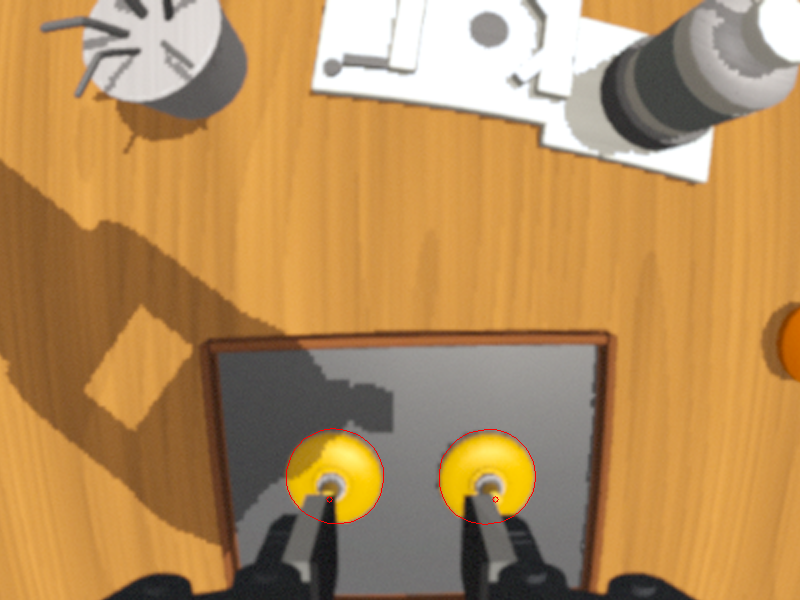

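View pics/fs.png

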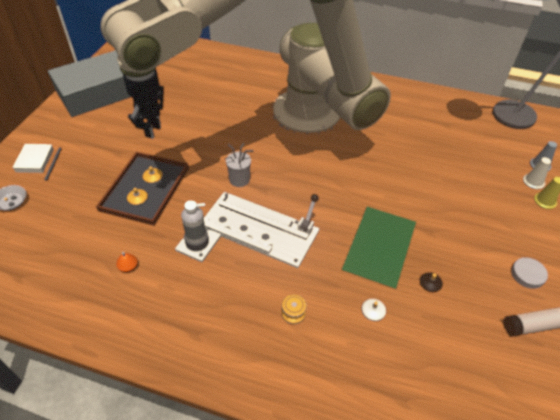

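View pics/fd.png

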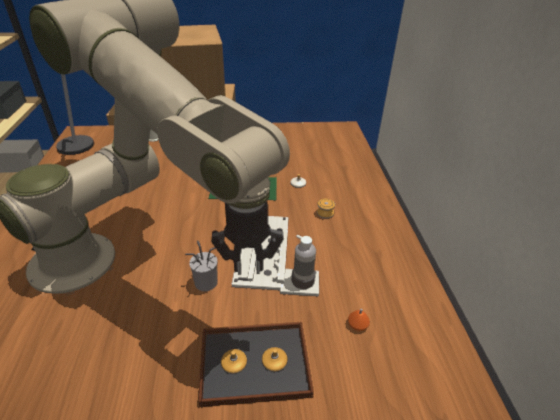

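Both halves stand upright in the tray (side view (234,360) and (274,358)). The pad is empty, the lever is open (scene (314,198)), and the other items have not moved.

```bash
python3 - <<'E'
from h import *
pause(.5); job_done(); st()
E
```

```text
the job is handed in; nothing more can be done
the job is handed in; nothing more can be done
```

The job is done and handed in at about 98 s of the robot's clock. Two gold halves were on the pad. I locked them in nest1 and nest2, pressed the nozzle with the jig locked, opened the jig, and stood both halves on the tray floor.

**Last checks**
- **Halves:** both are upright, measured at about (452,-335) and (540,-335) on a tray centred near (496,-335), well inside the walls. The last fit overlapped the picture only 0.80 to 0.84 because the fingers hid part of each half, but both positions agree with where they were set down.
- **Lever and bench:** the lever is open, the pad is empty, and the cup, top, yo-yo and black and white halves look unmoved.
- **Lock:** both halves read within about 1 mm of their nests with the lever locked.
- **Nozzle:** both presses peaked at about 7.4 N, which I take as 5.4 to 5.9 mm down. The cap's travel can't be read directly, so this comes from the force and the tip height.

**What went wrong on the way**
- **Fingertip offset:** the real fingertips sit about 20 mm above the reported TCP, which a touch on the pad showed. That offset probably made my first lever push fail, and it made the first grasp close on nothing. Neither moved anything, and I corrected for the offset afterwards.
- **Shifted half:** the half in nest2 moved about 5 mm while I was fetching the other one, cause unknown, so I re-seated it before locking.

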